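# Set the automatic record deck for a single and start it

### The job

The automatic record deck facing you (the robot) is still set for an LP, but a single is lying on its platter. On the control strip along its front edge, with a light fingertip, press the right-hand half of the speed rocker at the far left fully down, then the right-hand half of the size rocker next to it fully down, and only then press the long start key at the far right fully down and let it spring back up. Do not press the stop key or push hard on the deck, and do not pick up, shove or knock the tonearm, the record or anything else lying on or standing around the deck.

Things in the scene. Friction and masses are not known exactly. Their poses are not given: they have to be found in the camera images.
- deck: Fixed record deck, plinth 380 (x) x 430 mm (y), flat top 75 mm up. Origin on the table under its centre; -x is its front, +y its left seen from the robot. Grey controls in black bezels on an aluminium strip along the front, at x -162: speed rocker y 155, size rocker 60, loose adaptor -22, square stop key -85, long start key -155. Platter 296 wide, centre (25, 45), 96 up. Over 20 N is too hard.
- speed (a joint): Speed rocker: V-shaped see-saw key, 24 (deck x) by 52 mm (deck y), pivot in its middle, 80 mm above the table. In rad: 0 = left half level (LP), right half raised; 0.28 = right half level, fully down (single), a stop. Friction only: 1.5 N at 17 mm moves it; it stays where left. Past the stop its rubber mount gives: from 4 N, 3 N/mm, 4 mm. Starts at 0 to 0.03.
- speed_right_half (a point): Point on top of the speed rocker's right half, 17 mm from the pivot. Moves with the rocker: about 84.5 mm above the table at the start, 80 mm when fully down. Axes: the deck's, turned by the rocker's tilt.
- size (a joint): Record-size rocker: same kind and size as the speed rocker, pivot at (-162, 60) in the deck, 80 mm above the table. In rad: 0 = left half down (LP), 0.28 = right half fully down (single), a stop. Friction, rubber mount and start as for the speed rocker.
- size_right_half (a point): Point on the top face of the size rocker's right half, 17 mm from its pivot, like speed_right_half.
- start (a joint): Start key: how far it is down, in m. 0 = up, 0.004 = fully down. A spring pushes it up: 1.3 N to begin, 3.3 N fully down; it springs back when let go. Past that its rubber mount gives: from 4 N, 3 N/mm, up to 4 mm more.
- start_top (a point): Centre of the flat top of the long start key, 24 mm deep (deck x) by 60 mm long (deck y), at (-162, -155) in the deck, top 83 mm above the table when up.
- stop (a joint): Stop key (not to be pressed): how far it is down in m, 0 = up, 0.004 = fully down; spring like the start key's.
- stop_top (a point): Centre of the top of the square stop key, 24 x 24 mm, at (-162, -85) in the deck, top 83 mm above the table.
- tonearm_head (a point): Front end of the tonearm's head, the arm on its rest: at (-108, -168) in the deck, 112 mm above the table; 42 mm behind the start key's rear edge. The steel arm runs back from here to a pivot at (105, -168); nothing of it is higher than 130 mm. It swings in over the platter at a light knock.
- single: Loose black 7-inch record, 175 mm across, 3 mm thick, 39 mm hole, lying on the platter round the spindle. Origin: centre of its underside.
- adaptor: Loose spare centre adaptor, an aluminium ring 38 mm across and 12 mm high, lying on the control strip between the size rocker and the stop key. Origin: centre of its underside.
- brush: Loose record brush, wooden back 90 x 30 mm, 23 mm high, on the table to the left of the deck. Origin: centre of its underside.
- puck: Loose dark steel record weight, 76 mm across and 40 mm high, on the table just in front of the deck. Origin: centre of its underside.
- square_bottle: Loose scent bottle, clear glass 34 x 50 mm with a black cap, 95 mm high, on the table in front of the deck's right corner. Origin: centre of its underside.
- round_bottle: Loose scent bottle, amber glass 32 mm across with a brass cap, 120 mm high, on the table to the right of the deck. Origin: centre of its underside.

How it is judged:
On the way, in this order (a step that is already met when the one before it is completed fails the run):
1. the speed rocker's right-hand half is fully down (value of joint speed above 0.25 rad), for 0.05 s.
2. then the size rocker's right-hand half is fully down (value of joint size above 0.25 rad), for 0.05 s.
3. then the start key is pressed fully down (value of joint start above 0.003 m), for 0.05 s.
At the end, for the whole second after the job is handed in: Both rockers stand with the right-hand half fully down (over 0.25 of 0.28 rad), start and stop keys are up (within 1 mm), the tonearm is on its rest (head within 15 mm) and the record and loose things are within 15 mm of where they were (value of joint each of speed, size above 0.25 rad and value of joint each of start, stop below 0.001 m and distance of each of tonearm_head, single, adaptor, brush, puck, square_bottle, round_bottle from where it was at the start of the episode below 0.015 m); the robot touches nothing.
It fails at once if the start key is pressed before both rockers are set (value of joint start above 0.002 m and value of joint any of speed, size below 0.25 rad).
It fails at once if the stop key is pressed (value of joint stop above 0.002 m).
It fails at once if the tonearm is knocked off its rest (its head moves over 15 mm) (distance of tonearm_head from where it was at the start of the episode above 0.015 m).
It fails at once if the fingers push on the deck or its controls with more than 20 N, or the arm or the gripper's body pushes on the deck (contact force between the fingers and deck above 20 N or contact force between the arm and deck above 3 N).
It fails at once if the record or a loose thing is lifted, carried or pushed more than 15 mm (distance of any of single, adaptor, brush, puck, square_bottle, round_bottle from where it was at the start of the episode above 0.015 m).
It also fails if it takes over 38 s, if anything falls off the work surface, if the arm or the gripper's body presses on something with over 40 N, if the wrist force passes 120 N, or if a joint passes its speed limit or range.

### The arm

A 6-joint arm with a two-finger parallel gripper is mounted at the origin on the work surface. World frame = base frame: x ahead of the robot, y to its left, z up, the work surface at z = 0. Lengths are in m, angles in rad, forces in N, time in s.
With the tool pointing down it reaches from about 0.325 to 0.775 m from the base axis. Payload 5.5 kg.
Tool frame: the origin (TCP) lies midway between the tips of the shut fingers; the grasp point (between the pads) lies arm.hold_point_z behind it (arm.hold_point_z is the distance from the TCP to the grasp point, in m); z points along the fingers, y is the line along which they close (so a half turn about z gives the same grasp; the last joint's range is limited). The gripper opens to 85 mm and grips with 20 to 120 N. Pads are 22 mm wide; open, the fingers measure 114 mm over their backs; the gripper's body (76 mm by 85 mm) begins 54 mm behind the grasp point. The pads swing forward as they close: fully open they stand 13 mm farther back than shut.
Start: joints at [1.27, 0.091, 1.231, -0, 1.82, -0.057], TCP at [0.145, 0.582, 0.231] pointing down, gripper open.
Joint ranges: [-2.87, 2.87], [-0.86, 2.18], [0.17, 2.46], [-1.51, 4.65], [0.06, 2.69], [-2.65, 2.65]. Speed limits (rad/s): [2.57, 2.57, 3.01, 3.14, 3.14, 3.14].

### API

Orientations are given as a unit quaternion [w, x, y, z].
In Python, from plant import arm gives the robot as it stands.
- The arm moves only by the shell command python3 -m pendant 'ROWS' [FORCE]. ROWS is text: rows parted by semicolons, each of 7 numbers parted by spaces: the shift along the tool's x, y, z in m, then the turn, a rotation vector about the tool's x, y, z in degrees, then the opening, from 0 (shut) to 1 (fully open). In form: x y z ax ay az grip; .... A call has 1 to 5 rows; each row is the pose to reach, as a shift and turn from the pose commanded when the call began, along the tool's axes at that moment; what a row does not reach only later rows make up. A row lasts 1/8 s, in which the tool goes at most 62.5 mm and 10.7 degrees, less where a joint would pass 70% of its speed; a pose out of reach is approached as far as the arm can. A call with a gripper value outside its range is refused whole. The fingers move at their own pace and stop on an object; FORCE is the grip in N (left out, the last holds). Time passes only in rows, so rows that repeat a pose let the fingers close. It gives the time, the measured TCP pose, the force, the opening and the grip force at its end, in the units of the state.
- arm.state(): the state, without advancing time (a new reading comes with each control period).
- arm.get_image(name): name is "scene" or "top" or "wrist"; returns a dict with "img" (400x640x3 uint8, red, green, blue), "z_map" (400x640 float32, m along the optical axis (not along the pixel's ray), 0 where there is no reading), "fovy" (degrees; the focal length in pixels is half the picture's height over the tangent of half this angle, whatever the lens; pixels are square), "cx", "cy" (the principal point, pixels), "rvec" (rotation vector, rad) and "tvec" (3), from world to camera coordinates, as OpenCV has them. Camera axes: x right, y down, z forward; pixel columns grow to the right and rows downward; lengths in m; the calibration is good to about 2 mm. The wrist camera is an equidistant fisheye: a pixel r from the principal point sees the ray r / f radians off the axis. A picture is of the moment at which its call begins.
- arm.finish_job(): hands the job in; it is judged then, once.
The state is a dict: "t": time; "qpos": joint angles; "joint_vel": joint speeds; "joint_efforts": joint torques, N m; "position": TCP position; "tool_rot": TCP orientation; "ft_force": force on the tool from outside, world axes, zero at the start; "torque": the same for the moment, N m; "gripper_width": finger opening in m; "grasp_force": force on a finger pad.
Only numpy, scipy, OpenCV 4.12 (cv2) and the standard library are available. Lean on these libraries where they do the work, as an engineer would, in place of code of your own. Each camera call takes 0.05 s, during which the arm holds its last target. There are 200 camera calls.

## Working session

There is one attempt and no reset: what is moved stays moved. The work goes in short steps, Python scripts to look and compute and a shell command to move; the robot and the scene stay as the last step left them, time stands still between calls to the robot, and variables do not carry over. Pictures are saved under pics/ and viewed, at most 10 in all, crops included, and the job is handed in when it is done.

```bash
mkdir -p pics; cat > h.py <<'E'
import numpy as np,cv2
from plant import arm
def snap(n,tag):
    d=arm.get_image(n); cv2.imwrite(f'pics/{tag}.png',d['img'][:,:,::-1]); np.savez(f'pics/{tag}.npz',**d); return d
def load(tag): return dict(np.load(f'pics/{tag}.npz'))
def pt(d,u,v,z=None,plane=None):
    f=200/np.tan(np.radians(float(d['fovy']))/2); R=cv2.Rodrigues(d['rvec'])[0]; t=np.ravel(d['tvec'])
    ray=np.array([(u-d['cx'])/f,(v-d['cy'])/f,1.]); C=-R.T@t
    if plane is not None:
        w=R.T@ray; return C+w*(plane-C[2])/w[2]
    z=np.median(d['z_map'][int(v)-1:int(v)+2,int(u)-1:int(u)+2]) if z is None else z
    return R.T@(ray*z-t)
E
python3 - <<'E'
from h import *
for n in('scene','top'):
    d=snap(n,n); print(n,d['fovy'],-cv2.Rodrigues(d['rvec'])[0].T@np.ravel(d['tvec']))
s=arm.state();print(s['t'],s['position'],s['tool_rot'],s['ft_force'],s['gripper_width'],arm.hold_point_z)
E
```

```text
scene 53.265010975727854 [ 0.90831478 -0.2885442   0.88687702]
top 57.82369394478823 [0.51376997 0.03043826 0.83069424]
0.1 [0.14476712 0.58201173 0.23023885] [-1.54347590e-04  1.21588443e-01  9.92580213e-01 -8.64426025e-04] [ 0.06328371  0.11368812 -0.58915575] 0.0852348916623259 0.0187
```

View pics/top.png

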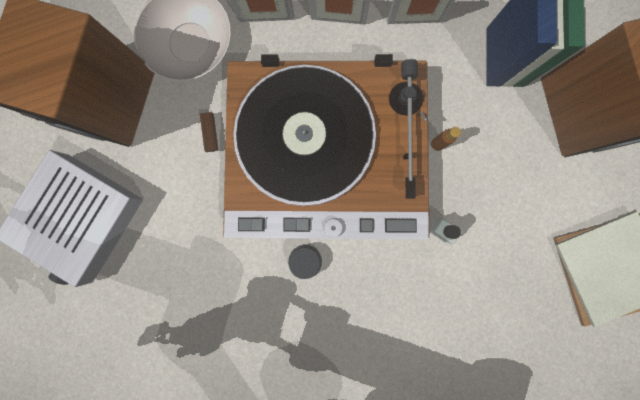

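View pics/scene.png

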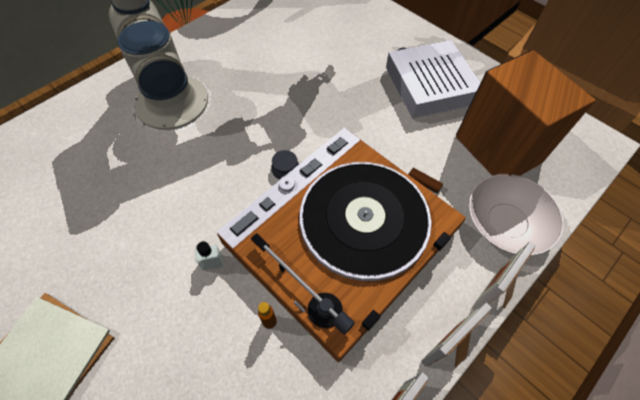

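The top view shows the deck front strip at about row 225: speed rocker ≈(251,225), size ≈(297,225), adaptor (333,227), stop (366,225), start (401,226). The puck is at (305,261), and the square bottle at (448,231) is by the right corner. I'll enlarge the strip.

```bash
python3 - <<'E'
import cv2
a=cv2.imread('pics/top.png')[200:280,220:470];b=cv2.imread('pics/scene.png')[125:250,210:370]
cv2.imwrite('pics/c1.png',cv2.resize(a,None,fx=3.2,fy=3.2,interpolation=2));cv2.imwrite('pics/c2.png',cv2.resize(b,None,fx=4,fy=4,interpolation=2))
E
```

```text
(no output)
```

View pics/c1.png

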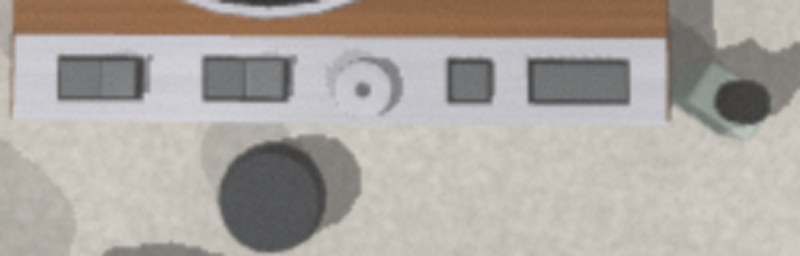

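View pics/c2.png

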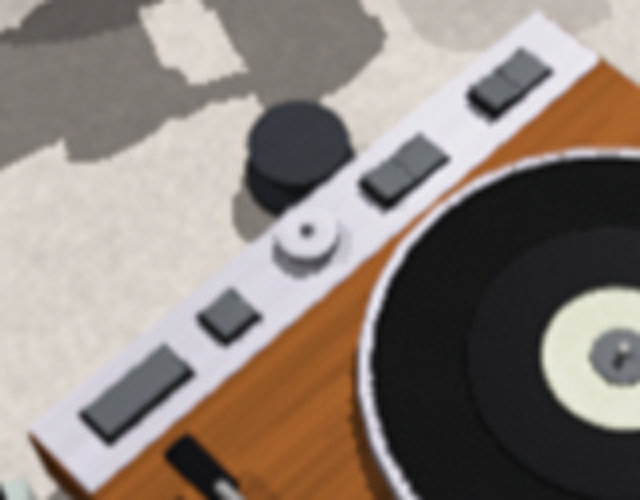

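Enlarged, the top view shows the V-lines (pivots) of speed at (100,78) and size at (245,79), the stop key at (470,81) and the start key at (579,81). In the scene crop they're at (508,83), (404,172), (230,314) and (138,393). Next I'll triangulate them.

```bash
cat > m.py <<'E'
from h import *
T=load('top');S=load('scene')
A=np.array([(100,78),(245,79),(470,81),(579,81)],float);B=np.array([(508,83),(404,172),(230,314),(138,393)],float)
A=(A+.5)/3.2-.5+[220,200];B=(B+.5)/4-.5+[210,125]
def P(d):
    f=200/np.tan(np.radians(float(d['fovy']))/2);K=np.array([[f,0,d['cx']],[0,f,d['cy']],[0,0,1]])
    return K@np.c_[cv2.Rodrigues(d['rvec'])[0],np.ravel(d['tvec'])]
X=cv2.triangulatePoints(P(T),P(S),A.T,B.T);X=(X[:3]/X[3]).T
print('tri\n',X.round(4))
Q=np.array([pt(T,*a,plane=h) for a,h in zip(A,(.08,.08,.083,.083))]);print('plane top\n',Q.round(4))
Q2=np.array([pt(S,*a,plane=h) for a,h in zip(B,(.08,.08,.083,.083))]);print('plane scene\n',Q2.round(4))
print('depth top\n',np.array([pt(T,*a) for a in A]).round(4))
M=np.array([(-162,155),(-162,60),(-162,-85),(-162,-155)])/1000
for q in(Q,Q2,(Q+Q2)/2):
    E=cv2.estimateAffinePartial2D(M,q[:,:2].copy())[0];print(E.round(4).tolist(),np.degrees(np.arctan2(E[1,0],E[0,0])),np.hypot(E[0,0],E[1,0]))
    m=np.r_[M,[(-162e-3,138e-3),(-162e-3,43e-3)]];print((m@E[:,:2].T+E[:,2]).round(4).tolist())
# puck, square bottle tops
for u,v in((305,261),(448,231),(445,138),(410,190)):print(u,v,pt(T,u,v).round(3))
E
python3 m.py
```

```text
tri
 [[ 0.4957  0.1922  0.0717]
 [ 0.4978  0.0973  0.0698]
 [ 0.5012 -0.0484  0.0752]
 [ 0.503  -0.1192  0.0735]]
plane top
 [[ 0.496   0.1905  0.08  ]
 [ 0.4979  0.0963  0.08  ]
 [ 0.5006 -0.0486  0.083 ]
 [ 0.5025 -0.1181  0.083 ]]
plane scene
 [[ 0.4999  0.1872  0.08  ]
 [ 0.503   0.0926  0.08  ]
 [ 0.5058 -0.05    0.083 ]
 [ 0.5084 -0.1206  0.083 ]]
depth top
 [[ 0.496   0.1903  0.0806]
 [ 0.4979  0.0962  0.0809]
 [ 0.5006 -0.0485  0.0838]
 [ 0.5025 -0.1183  0.0821]]
[[0.9961, -0.0205, 0.6605], [0.0205, 0.9961, 0.0395]] 1.1788028042201 0.9962915669079287
[[0.4959, 0.1906], [0.4979, 0.096], [0.5008, -0.0484], [0.5023, -0.1182], [0.4963, 0.1737], [0.4982, 0.0791]]
[[0.991, -0.0261, 0.6647], [0.0261, 0.991, 0.0377]] 1.50947519361321 0.9913796815653514
[[0.5001, 0.1871], [0.5025, 0.093], [0.5063, -0.0507], [0.5082, -0.1201], [0.5005, 0.1703], [0.503, 0.0761]]
[[0.9936, -0.0233, 0.6626], [0.0233, 0.9936, 0.0386]] 1.3437260097166037 0.9938314898505173
[[0.498, 0.1889], [0.5002, 0.0945], [0.5036, -0.0496], [0.5052, -0.1191], [0.4984, 0.172], [0.5006, 0.0776]]
305 261 [0.419 0.078 0.042]
448 231 [ 0.493 -0.211  0.095]
445 138 [ 0.684 -0.207  0.085]
410 190 [ 0.572 -0.13   0.114]
```

```bash
cat > go.py <<'E'
import sys
from h import *
from scipy.spatial.transform import Rotation as Ro
s=arm.state();q=np.array(s['tool_rot']);R=Ro.from_quat(q[[1,2,3,0]])
print('t',s['t'],'pos',np.round(s['position'],4),'F',np.round(s['ft_force'],2),'w',round(float(s['gripper_width']),4))
print('tool y ang',np.degrees(np.arctan2(*R.as_matrix()[[1,0],1])),'z',R.as_matrix()[:,2].round(4))
if len(sys.argv)>3: print('shift',R.inv().apply(np.array(sys.argv[1:4],float)-s['position']).round(4))
E
python3 -m pendant '-0.1 -0.07 0.01 0 0 -5 0;-0.15 -0.11 0.02 0 0 -10 0;-0.22 -0.156 0.035 0 0 -15 0;-0.22 -0.156 0.035 0 0 -15 0;-0.22 -0.156 0.035 0 0 -15 0' 20
python3 go.py 0.46 0.172 0.2
```

```text
t: 0.72
position: [0.3222, 0.3751, 0.1952]
tool_rot: [-0.0, -0.007, 1.0, -0.001]
ft_force: [-0.0, 0.8, 0.2]
gripper_width: -0.0002
grasp_force: 0.0
t 0.725 pos [0.3222 0.3751 0.1952] F [-0.02  0.77  0.23] w -0.0002
tool y ang 90.83744530582958 z [-5.0e-04 -1.6e-03 -1.0e+00]
shift [-0.1348 -0.2051 -0.0045]
```

```bash

python3 -m pendant '-0.135 -0.205 -0.005 0 0 0 0;-0.135 -0.205 -0.005 0 0 0 0;-0.135 -0.205 -0.005 0 0 0 0;-0.135 -0.205 -0.005 0 0 0 0;-0.135 -0.205 -0.005 0 0 0 0'
python3 go.py 0.497 0.172 0.11; python3 -c "
from h import *
d=snap('wrist','w1');print(d['fovy'],-cv2.Rodrigues(d['rvec'])[0].T@np.ravel(d['tvec']))"
```

```text
t: 1.35
position: [0.4607, 0.1719, 0.2005]
tool_rot: [-0.0, -0.006, 1.0, -0.001]
ft_force: [-0.2, 0.2, -0.1]
gripper_width: 0.0002
grasp_force: 0.0
t 1.35 pos [0.4607 0.1719 0.2005] F [-0.2   0.22 -0.14] w 0.0002
tool y ang 90.6736576716268 z [-9.0e-04 -1.3e-03 -1.0e+00]
shift [-0.0363 -0.0002  0.0905]
65.70646984690485 [0.37633947 0.17182277 0.34385843]
```

View pics/w1.png

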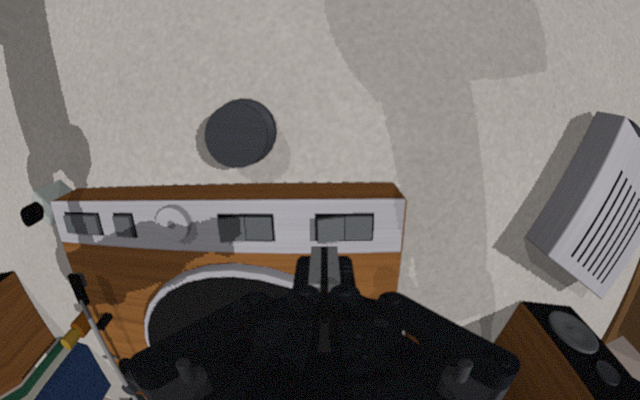

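The wrist view shows the rockers unobscured: speed V-line (345,227), size V-line (246,228), stop (123,225), start (84,224). The shut fingertips are at about (324,262).

```bash
cat > fe.py <<'E'
from h import *
def fe(d,u,v,h):
    f=200/np.tan(np.radians(float(d['fovy']))/2); R=cv2.Rodrigues(d['rvec'])[0]; C=-R.T@np.ravel(d['tvec'])
    p=np.array([u-d['cx'],v-d['cy']],float);r=np.hypot(*p);th=r/f
    w=R.T@np.r_[p/r*np.sin(th),np.cos(th)];return C+w*(h-C[2])/w[2]
E
python3 - <<'E'
from fe import *
d=load('w1')
for u,v,h in((345,227,.08),(246,228,.08),(123,225,.083),(84,224,.083),(323.5,247,.2),(311,250,.2),(338,250,.2)):print(u,v,fe(d,u,v,h).round(4))
a=d['img'][195:295,200:400,::-1];cv2.imwrite('pics/c3.png',cv2.resize(a,None,fx=4,fy=4,interpolation=2))
E
```

```text
345 227 [0.4961 0.1926 0.08  ]
246 228 [0.4989 0.0983 0.08  ]
123 225 [ 0.5001 -0.045   0.083 ]
84 224 [ 0.5022 -0.1089  0.083 ]
323.5 247 [0.4533 0.1723 0.2   ]
311 250 [0.4552 0.1657 0.2   ]
338 250 [0.4551 0.18   0.2   ]
```

View pics/c3.png

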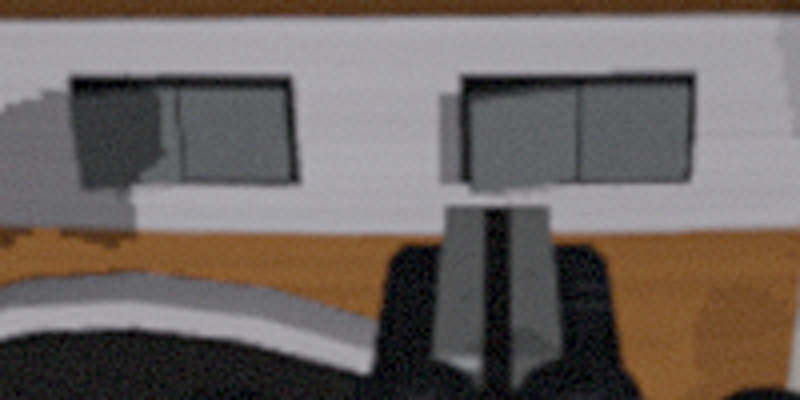

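```bash

python3 -m pendant '-0.036 0.0015 0.06 0 0 -0.5 0;-0.036 0.0015 0.1 0 0 -0.5 0;-0.036 0.0015 0.108 0 0 -0.5 0;-0.036 0.0015 0.108 0 0 -0.5 0;-0.036 0.0015 0.108 0 0 -0.5 0'
python3 go.py 0.4965 0.1735 0.08
```

```text
t: 2.02
position: [0.4962, 0.1783, 0.0962]
tool_rot: [0.002, -0.014, 1.0, 0.001]
ft_force: [-0.6, -0.1, -0.4]
gripper_width: 0.0
grasp_force: 0.0
t 2.025 pos [0.4962 0.1783 0.0962] F [-0.56 -0.06 -0.45] w 0.0
tool y ang 91.58287036783508 z [ 0.0042  0.0013 -1.    ]
shift [-0.0001 -0.0048  0.0162]
```

```bash

python3 -m pendant '0 0 0 0 0 0 0;0 0 0 0 0 0 0'
python3 go.py 0.4965 0.1735 0.08
```

```text
t: 2.28
position: [0.4958, 0.1776, 0.0945]
tool_rot: [0.001, -0.013, 1.0, 0.0]
ft_force: [-1.2, 0.5, -0.3]
gripper_width: -0.0002
grasp_force: 0.0
t 2.275 pos [0.4958 0.1776 0.0945] F [-1.22  0.5  -0.28] w -0.0002
tool y ang 91.53303240635094 z [ 1.9e-03  6.0e-04 -1.0e+00]
shift [-0.0006 -0.0041  0.0145]
```

```bash

python3 -m pendant '-0.0005 -0.005 0.002 0 0 0 0;-0.0005 -0.005 0.006 0 0 0 0;-0.0005 -0.005 0.006 0 0 0 0'
python3 go.py 0.4965 0.1735 0.08
```

```text
t: 2.65
position: [0.4958, 0.1721, 0.0867]
tool_rot: [-0.0, -0.013, 1.0, -0.0]
ft_force: [-0.4, -0.2, -0.9]
gripper_width: 0.0004
grasp_force: 0.0
t 2.65 pos [0.4958 0.1721 0.0867] F [-0.37 -0.17 -0.95] w 0.0004
tool y ang 91.50810590699297 z [-8.e-04 -3.e-04 -1.e+00]
shift [-0.0008  0.0013  0.0067]
```

```bash

python3 -m pendant '-0.0005 0.001 0.003 0 0 0 0;-0.0005 0.001 0.005 0 0 0 0;-0.0005 0.001 0.006 0 0 0 0;-0.0005 0.001 0.006 0 0 0 0'
python3 go.py 0.4965 0.1735 0.08
```

```text
t: 3.15
position: [0.4963, 0.1735, 0.0811]
tool_rot: [-0.0, -0.013, 1.0, 0.0]
ft_force: [0.1, 0.3, -1.0]
gripper_width: 0.0
grasp_force: 0.0
t 3.15 pos [0.4963 0.1735 0.0811] F [ 0.08  0.31 -0.98] w 0.0
tool y ang 91.53333268155585 z [-2.e-04  1.e-04 -1.e+00]
shift [-0.0002  0.      0.0011]
```

```bash

python3 -m pendant '0 0 0.001 0 0 0 0;0 0 0.002 0 0 0 0;0 0 0.002 0 0 0 0'
python3 go.py 0.4965 0.1735 0.08
```

```text
t: 3.52
position: [0.4964, 0.1735, 0.0797]
tool_rot: [0.0, -0.013, 1.0, 0.0]
ft_force: [-1.1, -0.4, 4.0]
gripper_width: -0.0001
grasp_force: 2.1
t 3.525 pos [0.4964 0.1735 0.0797] F [-1.15 -0.41  3.95] w -0.0001
tool y ang 91.53666966010213 z [ 2.e-04  1.e-04 -1.e+00]
shift [-0.0001  0.     -0.0003]
```

Firm contact at z 0.0797 with 4 N. I'll press 1.5 mm more so it reaches the stop, then raise.

```bash

python3 -m pendant '0 0 0.001 0 0 0 0;0 0 0.0015 0 0 0 0;0 0 0.0015 0 0 0 0'
python3 -m pendant '0 0 -0.02 0 0 0 0;0 0 -0.04 0 0 0 0;0 0 -0.04 0 0 0 0'
python3 go.py 0.4985 0.079 0.1; python3 -c "
from h import *
d=snap('top','top2');a=d['img'][200:280,220:470,::-1];cv2.imwrite('pics/c4.png',cv2.resize(a,None,fx=3.2,fy=3.2,interpolation=2))"
```

```text
t: 3.9
position: [0.4964, 0.1735, 0.0787]
tool_rot: [0.0, -0.013, 1.0, 0.0]
ft_force: [-3.9, -0.5, 7.2]
gripper_width: -0.0001
grasp_force: 3.6
t: 4.28
position: [0.4978, 0.1738, 0.1208]
tool_rot: [0.002, -0.013, 1.0, 0.001]
ft_force: [-0.4, 0.4, 0.3]
gripper_width: 0.0002
grasp_force: 0.0
t 4.275 pos [0.4978 0.1738 0.1208] F [-0.41  0.37  0.3 ] w 0.0002
tool y ang 91.53247530193342 z [ 0.0048  0.0014 -1.    ]
shift [ 0.002  -0.0948  0.0207]
```

The 7.2 N at 1 mm past the stop matches the rubber mount (4 N plus 3 N/mm), so speed is at its stop. Next is size.

```bash

python3 -m pendant '0 -0.05 0 0 0 0 0;0.001 -0.095 0 0 0 0 0;0.001 -0.095 0.02 0 0 0 0;0.001 -0.095 0.028 0 0 0 0;0.001 -0.095 0.028 0 0 0 0'
python3 go.py 0.4985 0.079 0.08;  python3 -c "
from h import *
d=snap('wrist','w2');a=d['img'][190:290,240:440,::-1];cv2.imwrite('pics/c5.png',cv2.resize(a,None,fx=4,fy=4,interpolation=2))"
```

```text
t: 4.95
position: [0.4971, 0.0793, 0.0882]
tool_rot: [-0.001, -0.014, 1.0, 0.0]
ft_force: [-0.1, 0.2, -0.4]
gripper_width: -0.0002
grasp_force: 0.0
t 4.95 pos [0.4971 0.0793 0.0882] F [-0.09  0.17 -0.45] w -0.0002
tool y ang 91.60274180384319 z [-2.9e-03  1.0e-04 -1.0e+00]
shift [-0.0014 -0.0004  0.0082]
```

View pics/c5.png

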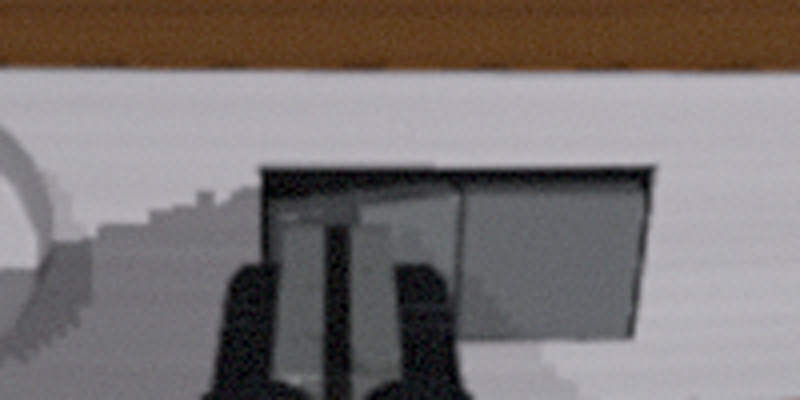

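The fingertips stand over the size rocker's right half, centred (tip gap at 337 between the edge at 270 and the V-line at 460). I'll press there.

```bash

python3 -m pendant '-0.0014 0 0.002 0 0 0 0;-0.0014 0 0.005 0 0 0 0;-0.0014 0 0.007 0 0 0 0;-0.0014 0 0.008 0 0 0 0;-0.0014 0 0.008 0 0 0 0'
python3 go.py 0.4985 0.079 0.079
```

```text
t: 5.62
position: [0.4994, 0.0785, 0.0818]
tool_rot: [0.0, -0.013, 1.0, 0.0]
ft_force: [1.5, 0.5, 0.7]
gripper_width: -0.0002
grasp_force: 0.3
t 5.625 pos [0.4994 0.0785 0.0818] F [1.54 0.53 0.7 ] w -0.0002
tool y ang 91.53103913293802 z [ 1.e-04  1.e-04 -1.e+00]
shift [0.0009 0.0005 0.0028]
```

```bash

python3 -m pendant '0 0 0.001 0 0 0 0;0 0 0.002 0 0 0 0;0 0 0.0035 0 0 0 0;0 0 0.0035 0 0 0 0;0 0 0.0035 0 0 0 0'
python3 go.py 0.4985 0.079 0.079
```

```text
t: 6.25
position: [0.4995, 0.0784, 0.0791]
tool_rot: [0.0, -0.013, 1.0, -0.0]
ft_force: [-1.9, -0.6, 6.8]
gripper_width: -0.0
grasp_force: 2.9
t 6.25 pos [0.4995 0.0784 0.0791] F [-1.94 -0.56  6.82] w -0.0
tool y ang 91.53163798575562 z [ 6.e-04 -0.e+00 -1.e+00]
shift [0.0009 0.0006 0.0001]
```

```bash

python3 -m pendant '0 0 -0.02 0 0 0 0;0 0 -0.045 0 0 0 0;0 0 -0.045 0 0 0 0'
python3 -m pendant '0 -0.06 0 0 0 0 0;0.001 -0.12 0 0 0 0 0;0.001 -0.18 0 0 0 0 0;0.001 -0.195 0 0 0 0 0;0.001 -0.195 0 0 0 0 0'
python3 go.py 0.5025 -0.117 0.088;  python3 -c "
from fe import *
d=snap('wrist','w3');a=d['img'][150:300,230:430,::-1];cv2.imwrite('pics/c6.png',cv2.resize(d['img'][100:340,220:540,::-1],None,fx=2.5,fy=2.5,interpolation=2))"
```

```text
t: 6.62
position: [0.5007, 0.0786, 0.1263]
tool_rot: [0.002, -0.013, 1.0, 0.0]
ft_force: [-0.3, 0.3, 0.0]
gripper_width: 0.0002
grasp_force: 0.0
t: 7.25
position: [0.5032, -0.1168, 0.1224]
tool_rot: [-0.001, -0.012, 1.0, 0.0]
ft_force: [0.5, -0.3, 0.0]
gripper_width: -0.0004
grasp_force: 0.0
t 7.25 pos [ 0.5032 -0.1168  0.1224] F [ 0.49 -0.34  0.03] w -0.0004
tool y ang 91.42323172011923 z [-1.4e-03  9.0e-04 -1.0e+00]
shift [ 0.0006 -0.0002  0.0344]
```

View pics/c6.png

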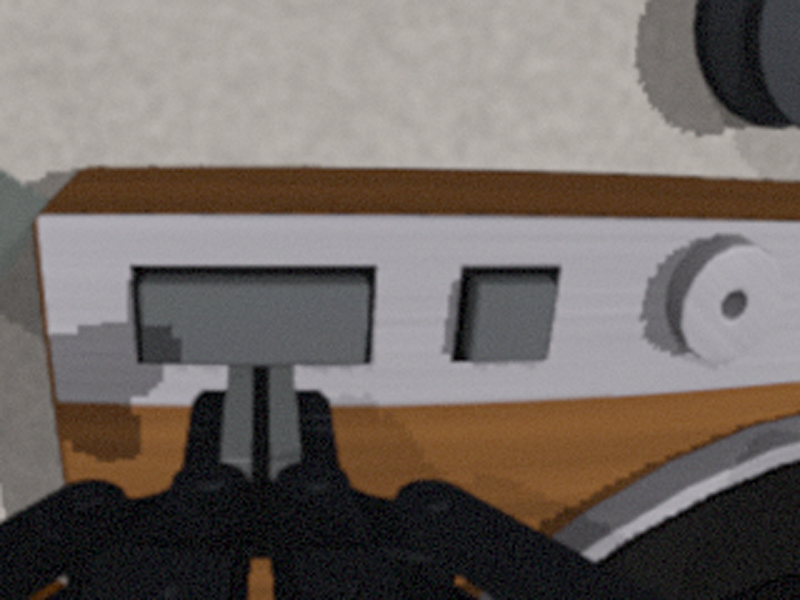

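The fingertips are centred on the start key (tip gap at 261, key spans 137–372). I'll check both rockers numerically by depth while lowering to hover.

```bash

python3 -m pendant '0.0005 0 0.025 0 0 0 0;0.0005 0 0.033 0 0 0 0;0.0005 0 0.033 0 0 0 0'
python3 go.py 0.5025 -0.117 0.079;  python3 -c "
from h import *
d=snap('top','top3');o=load('top')
for n,y in(('speed',.1905),('size',.0965)):
  for s in(-20,-12,12,20):
    R=cv2.Rodrigues(d['rvec'])[0];c=R@np.array([.4965+(.002 if n=='size' else 0),y+s/1000,.082])+np.ravel(d['tvec']);f=200/np.tan(np.radians(float(d['fovy']))/2)
    u,v=c[:2]/c[2]*f+[d['cx'],d['cy']];print(n,s,pt(o,u,v)[2].round(4),pt(d,u,v)[2].round(4))"
```

```text
t: 7.68
position: [0.5027, -0.1152, 0.0896]
tool_rot: [-0.001, -0.014, 1.0, 0.0]
ft_force: [-0.0, 0.0, 1.0]
gripper_width: -0.0
grasp_force: 0.0
t 7.675 pos [ 0.5027 -0.1152  0.0896] F [-0.    0.04  0.98] w -0.0
tool y ang 91.62797262017003 z [-1.5e-03  7.0e-04 -1.0e+00]
shift [ 0.0003 -0.0018  0.0106]
speed -20 0.0859 0.0804
speed -12 0.0834 0.0806
speed 12 0.0803 0.0834
speed 20 0.0805 0.0863
size -20 0.0857 0.081
size -12 0.0836 0.0795
size 12 0.0813 0.0845
size 20 0.0795 0.0864
```

Both rockers have flipped. Now I'll press start.

```bash

python3 -m pendant '0 -0.001 0.004 0 0 0 0;0 -0.001 0.007 0 0 0 0;0 -0.001 0.009 0 0 0 0;0 -0.001 0.01 0 0 0 0;0 -0.001 0.01 0 0 0 0'
python3 go.py 0.5025 -0.117 0.0785
```

```text
t: 8.35
position: [0.5033, -0.1175, 0.0806]
tool_rot: [0.0, -0.013, 1.0, -0.0]
ft_force: [0.2, 1.1, 2.3]
gripper_width: 0.0003
grasp_force: 1.1
t 8.35 pos [ 0.5033 -0.1175  0.0806] F [0.17 1.13 2.27] w 0.0003
tool y ang 91.52627131727785 z [ 7.e-04 -1.e-04 -1.e+00]
shift [0.0008 0.0006 0.0021]
```

```bash

python3 -m pendant '0 0 0.002 0 0 0 0;0 0 0.0035 0 0 0 0;0 0 0.0035 0 0 0 0;0 0 0.0035 0 0 0 0'
python3 go.py
```

```text
t: 8.85
position: [0.5033, -0.1176, 0.0778]
tool_rot: [0.0, -0.013, 1.0, -0.0]
ft_force: [-1.6, 1.5, 7.6]
gripper_width: -0.0001
grasp_force: 3.5
t 8.85 pos [ 0.5033 -0.1176  0.0778] F [-1.57  1.48  7.63] w -0.0001
tool y ang 91.53095124336654 z [ 1.e-03 -4.e-04 -1.e+00]
```

The 7.6 N force is past the key's 4 N stop. I'll raise clear and check.

```bash

python3 -m pendant '0 0 -0.02 0 0 0 0;0 0 -0.06 0 0 0 0;0 0 -0.1 0 0 0 0;0 0 -0.1 0 0 0 0;0 0 -0.1 0 0 0 0'
python3 -c "
from h import *
d=snap('scene','s2');o=load('scene');b=d['img'][100:340,190:510,::-1];cv2.imwrite('pics/c7.png',cv2.resize(b,None,fx=2.5,fy=2.5))"
```

```text
t: 9.48
position: [0.5029, -0.1175, 0.1766]
tool_rot: [-0.0, -0.013, 1.0, 0.0]
ft_force: [-0.3, 1.3, -0.3]
gripper_width: -0.0003
grasp_force: 0.0
```

View pics/c7.png

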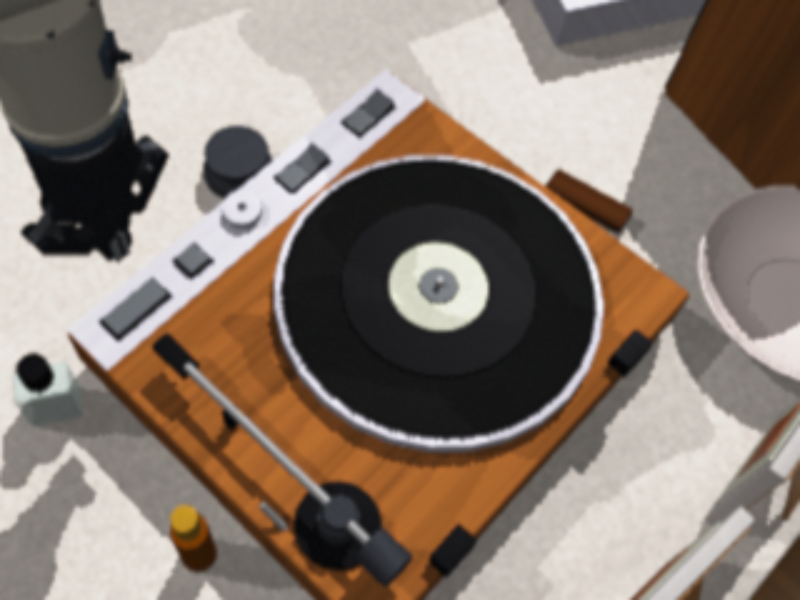

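The start key is back up at (135,308). The tonearm is on its rest with its head at (172,350), the rockers are flipped, and the loose things haven't moved. Handing in.

```bash
python3 -c "
from plant import arm
print(arm.finish_job())"
```

```text
the job is handed in; nothing more can be done
None
```

I pressed the speed rocker, then the size rocker, then the start key fully down (wrist readings up to about 8 N); depth readings show both rockers switched, the last picture shows the start key back up and everything else in place, and the job is handed in (no verdict was returned).

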